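# Pin the hold-down bar of a bonding jig

## Robot

A 6-joint arm with a two-finger parallel gripper is mounted at the origin on the work surface. World frame = base frame: x ahead of the robot, y to its left, z up, the work surface at z = 0. Lengths are in m, angles in rad, forces in N, time in s.
With the tool pointing down it reaches from about 0.4 to 0.925 m from the base axis. Payload 12.5 kg.
Tool frame: the origin (TCP) lies midway between the tips of the shut fingers; the grasp point (between the pads) lies 19 mm behind it; z points along the fingers, y is the direction in which the jaws open and shut (so a half turn about z gives the same grasp; the last joint's range is limited). The gripper opens to 95 mm and grips with 3 to 60 N. Pads are 20 mm wide; open, the fingers measure 119 mm over their backs; the gripper's body (75 mm by 180 mm) begins 59 mm behind the grasp point.
Start: joints at [1.172, 0.491, 1.559, -0, 1.092, -0.106], TCP at [0.18, 0.598, 0.215] pointing down, gripper open.
Joint ranges: [-3.1, 3.1], [-0.84, 2.19], [0.05, 2.79], [-1.13, 4.28], [0.06, 2.93], [-2.69, 2.69]. Speed limits (rad/s): [2.22, 2.22, 2.79, 3.14, 3.14, 3.14].

## Interface

Orientations are given as [roll, pitch, yaw] about the fixed x, y, z axes, in that order (R = Rz(yaw) Ry(pitch) Rx(roll)).
In Python, from rig import bot, viewer gives the robot as it stands.
- The arm moves only by the shell command python3 -m pendant 'ROWS' [FORCE]. ROWS is JSON, one flat list of numbers, 7 for each row, row after row: the shift along the tool's x, y, z in m, then the turn, a rotation vector about the tool's x, y, z in rad, then the finger opening in m, from 0 to 0.0951. A call has exactly 10 rows; each row shifts and turns the pose as measured when the row begins, along the tool's axes as they then stand; what a row does not reach is not made up. A row lasts 1/12 s, in which the tool goes at most 41.7 mm and 7.16 degrees, less where a joint would pass 70% of its speed; a pose out of reach is approached as far as the arm can. A call is refused whole if a number of a shift passes 0.0417 or a number of a turn 0.125, either way. A call with a gripper value outside its range is refused whole. The fingers move at their own pace and stop on an object; FORCE is the grip in N (left out, the last holds). Time passes only in rows, so rows that do not move let the fingers close, or fill a call up. It gives the time, the measured TCP pose, the force and the opening at its end, in the units of the state.
- bot.get_state(): the state, without advancing time (a new reading comes with each control period).
- viewer.get_image(name): name is "side" or "top"; returns a dict with "color" (420x560x3 uint8, red, green, blue), "intrinsics" (3x3 intrinsics, pixels), "dist_coeffs" ([k1, k2, p1, p2, k3] as OpenCV has them; the pictures are not rectified), "R" (3x3) and "t" (3): a world point X has camera coordinates R X + t. Camera axes: x right, y down, z forward; pixel columns grow to the right and rows downward; lengths in m; the calibration is good to about 2 mm. A picture is of the moment at which its call begins. There is no depth.
- bot.sign_off(): hands the job in, once; it reports no verdict.
The state is a dict: "time": time; "qpos": joint angles; "qd": joint speeds; "joint_torque": joint torques, N m; "ee_pos": TCP position; "tool_rot": TCP orientation; "wrist_force": force on the tool from outside, world axes, zero at the start; "moment": the same for the moment, N m; "gripper_width": opening from 0.0 (shut) to 1.0 (fully open).
Only numpy, scipy, OpenCV 4.12 (cv2) and the standard library are available. Lean on these libraries where they do the work, as an engineer would, in place of code of your own. Each camera call takes 0.05 s, during which the arm holds its last target. There are 200 camera calls.

## Task

Fold the jig's hold-down bar down over the moulded cover until its eye sits between the two ears of the yoke, then lock it with the long pin: push the pin through one ear, the eye and the other ear until its handle is up against the ear, and let go. The short pin does not fit; leave it and everything else on the bench where it is.

Things in the scene. Friction and masses are not known exactly. Their poses are not given: they have to be found in the camera images.
- yoke (a point): Yoke of a fixed bonding jig: two upright steel ears with rounded tops. Point on the axis of the two ear holes, midway between the ears, 75 mm above the bench; x along the hole axis (level), y towards the bar's hinge, z up. Ears 12 mm thick, 40 mm wide, tops at 95 mm; gap 26 mm, so their outer faces are 25 mm either side of the point. Holes 20 mm in diameter, right through.
- jig: The jig's plywood base, 140 x 270 x 12 mm, fixed to the bench; origin under its centre, axes as the yoke's; the yoke is 90 mm from it along -y, the hinge 100 mm along +y. Between them lies a white moulded cover, 100 x 106 mm, its top 45 mm above the bench. Nothing but the base is in front of or behind the ear holes.
- hinge (a point): Hinge of the hold-down bar, at the jig's other end: 190 mm from the yoke along the yoke's +y, 75 mm above the bench. The hinge axis is parallel to the ear-hole axis. Steel cheeks around it end 90 mm above the bench.
- bar (a joint): Angle of the steel hold-down bar: 0 = level, down on its stop, eye in line with the ear holes; grows as the eye end is raised (to 1.3 rad). Starts raised. The stiff hinge stays where it is left; about 3 N pushes the bar down near its end. Bar 16 mm wide, 16 mm deep, centred on the line from hinge to eye (upper face 8 mm above it); a rubber foot hangs under its middle.
- eye (a point): Centre of the round eye at the free end of the hold-down bar, 190 mm from the hinge: a ring 40 mm outside diameter with a 22 mm hole, 16 mm thick along the hole axis. Coincides with yoke when the bar is down.
- pin_grip (a point): Long locking pin lying on the bench: centre of its black block handle (54 mm long, 26 x 26 mm), 13 mm above the bench at first. x points along the pin to its nose. A 16 mm round steel shank on the same axis starts 27 mm ahead of this point and is 80 mm long, its last 12 mm tapering to 8 mm. Pin 134 mm long, 0.18 to 0.35 kg, balanced about 14 mm ahead of this point.
- pin_seat (a point): Point on the long pin's axis, 52 mm ahead of pin_grip (25 mm ahead of the handle's front face). It coincides with yoke when the pin is home, handle face against the outside of an ear. x axis along the pin.
- stub: Bystander: a short pin that looks like the long one (same handle, origin under the handle's centre) but whose shank is only 30 mm long, too short for the yoke (84 mm overall). It and the long pin lie on opposite sides of the jig, either way round.
- tape: Bystander: roll of paper tape, 100 mm across, 24 mm high, origin under its centre.
- block: Bystander: cork sanding block 120 x 65 x 35 mm, origin under its centre.
- cup: Bystander: white mixing cup 90 mm across, 110 mm high, origin under its centre.
- tin: Bystander: steel can 100 mm across, 130 mm high, origin under its centre.
- brush: Bystander: lying brush with wooden handle.
- spatula: Bystander: lying spatula with wooden handle.
- jar: Bystander: amber jar 80 mm across, 120 mm high, origin under its centre.

How it is judged:
By the outcome, as a careful person would: the job done as asked, in the order asked, and still so for the second after the job is handed in, with the robot touching nothing.
It also fails if it takes over 61 s, if anything falls off the work surface, if the arm or the gripper's body presses on something with over 40 N, if the wrist force passes 120 N, or if a joint passes its speed limit or range.

## Working session

There is one attempt and no reset: what is moved stays moved. The work goes in short steps, Python scripts to look and compute and a shell command to move; the robot and the scene stay as the last step left them, time stands still between calls to the robot, and variables do not carry over. Pictures are saved under pics/ and viewed, about 8 in all and at most 12, crops included, and the job is handed in when it is done.

```bash
ls; mkdir -p pics
python3 - <<'E'
from rig import bot, viewer
import cv2, numpy as np
for n in("side","top"):
    d=viewer.get_image(n); cv2.imwrite(f"pics/{n}0.png",d["color"][:,:,::-1])
    np.savez(f"pics/{n}0.npz",**{k:np.array(d[k]) for k in("color","intrinsics","dist_coeffs","R","t")})
    print(n,np.round(-d["R"].T@d["t"],3),np.round(d["R"],2).tolist(), np.round(d["intrinsics"],1).tolist())
s=bot.get_state();print(s)
E
```

```text
pics
side [0.506 0.72  0.875] [[-1.0, -0.09, -0.01], [-0.06, 0.75, -0.66], [0.06, -0.66, -0.75]] [[421.7, 0.0, 284.9], [0.0, 421.7, 204.1], [0.0, 0.0, 1.0]]
top [0.374 0.044 1.233] [[-0.01, -1.0, -0.0], [-0.99, 0.01, -0.17], [0.17, 0.0, -0.99]] [[498.3, 0.0, 281.5], [0.0, 498.3, 211.3], [0.0, 0.0, 1.0]]
{'time': 0.1, 'qpos': array([ 1.17239768e+00,  4.91464719e-01,  1.55938920e+00, -1.76405665e-05,
        1.09176429e+00, -1.05629556e-01]), 'qd': array([-0.00093951, -0.00315543, -0.00192932,  0.00040616,  0.00012732,
        0.00071476]), 'joint_torque': array([ 2.19567948e-03, -6.13626194e+01, -2.58602035e+01,  6.93164254e-02,
        4.71177232e-02, -3.47017613e-05]), 'ee_pos': array([0.18028678, 0.59818875, 0.21414144]), 'tool_rot': array([-3.14057116e+00, -9.25684141e-05,  2.84883165e+00]), 'wrist_force': array([ 0.15840878, -0.58112635, -0.21672235]), 'moment': array([ 0.00869184, -0.01734124,  0.00987033]), 'gripper_width': 0.9973272374397008}
```

View pics/side0.png

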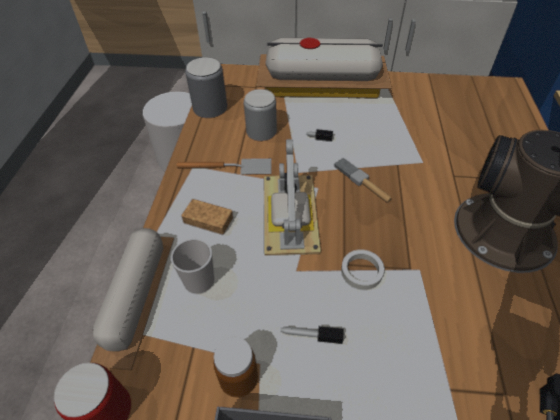

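View pics/top0.png

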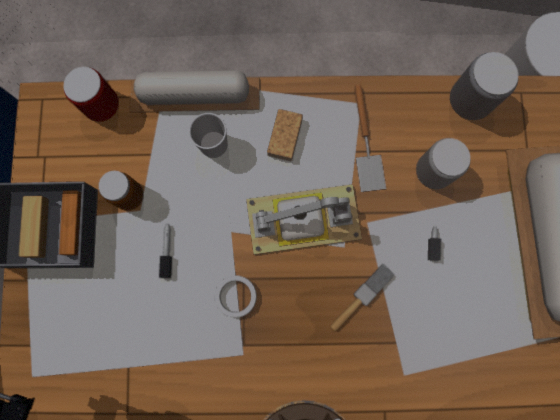

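Side view: the long pin has its handle at about (331,334) and nose at (284,331). The stub is at (320,134) and the jig around (290,213). Top view: long pin handle (166,266), nose (167,228), jig around (303,218). Next I'll zoom in on the jig and pin.

```bash
cat > h.py <<'E'
import numpy as np, cv2
from rig import bot, viewer
def grab(n,tag):
    d=viewer.get_image(n); cv2.imwrite(f"pics/{n}{tag}.png",d["color"][:,:,::-1])
    np.savez(f"pics/{n}{tag}.npz",**{k:np.array(d[k]) for k in("color","intrinsics","dist_coeffs","R","t")}); return d
def load(n,tag): return dict(np.load(f"pics/{n}{tag}.npz"))
def ray(d,uv):
    p=cv2.undistortPoints(np.array([[uv]],float),d["intrinsics"],d["dist_coeffs"])[0,0]
    return -d["R"].T@d["t"], d["R"].T@np.array([p[0],p[1],1])
def onplane(d,uv,z):
    c,r=ray(d,uv); return c+r*(z-c[2])/r[2]
def tri(d1,uv1,d2,uv2):
    c1,r1=ray(d1,uv1);c2,r2=ray(d2,uv2);r1/=np.linalg.norm(r1);r2/=np.linalg.norm(r2)
    s=np.linalg.lstsq(np.c_[r1,-r2],c2-c1,rcond=None)[0]
    a=c1+s[0]*r1;b=c2+s[1]*r2; return (a+b)/2,np.linalg.norm(a-b)
def proj(d,X):
    return cv2.projectPoints(np.atleast_2d(np.array(X,float)),cv2.Rodrigues(d["R"])[0],d["t"],d["intrinsics"],d["dist_coeffs"])[0][:,0]
E
python3 - <<'E'
from h import *
s=load("side","0")["color"];t=load("top","0")["color"]
a=cv2.resize(s[130:262,240:340],None,fx=4,fy=4,interpolation=2)
b=cv2.resize(t[165:297,240:370],None,fx=3,fy=4,interpolation=2)
b=cv2.resize(t[175:265,240:370],None,fx=3,fy=3,interpolation=2)
o=np.zeros((528,790,3),np.uint8);o[:,:400]=a;o[:270,400:]=b
c=cv2.resize(s[315:350,270:360],None,fx=4,fy=4,interpolation=2);o[275:275+140,400:760]=c
c=cv2.resize(t[220:285,150:185],None,fx=1.7,fy=1.7);o[416:416+c.shape[0],400:400+c.shape[1]]=c
cv2.imwrite("pics/c1.png",o[:,:,::-1])
# black handle masks
for n in("side","top"):
    d=load(n,"0");m=(d["color"].max(2)<50).astype(np.uint8)
    k,l,st,ce=cv2.connectedComponentsWithStats(m)
    for i in range(1,k):
        if 60<st[i,4]<800: print(n,st[i],ce[i].round(1),onplane(d,ce[i],.02).round(3))
E
```

```text
side [216  73  11  41 249] [221.2  94.5] [ 0.849 -0.515  0.02 ]
side [316 130  17  11 148] [323.8 134.9] [ 0.485 -0.325  0.02 ]
side [318 327  25  16 348] [330.3 334.5] [0.45  0.333 0.02 ]
side [246 364  12  28 154] [252.2 379. ] [0.603 0.439 0.02 ]
side [540 374  20  46 673] [550.9 395.7] [0.021 0.422 0.02 ]
side [105 377  26  43 605] [118.9 401.7] [0.852 0.506 0.02 ]
side [218 410  15  10  79] [222.9 416.1] [0.648 0.512 0.02 ]
top [112 179  31  31 485] [131.1 196.8] [0.624 0.42  0.02 ]
top [429 239  11  21 211] [433.9 248.7] [ 0.483 -0.328  0.02 ]
top [160 256  12  22 246] [165.4 266.4] [0.45  0.329 0.02 ]
top [  0 394  34  26 671] [ 15.4 407.9] [0.115 0.688 0.02 ]
```

View pics/c1.png

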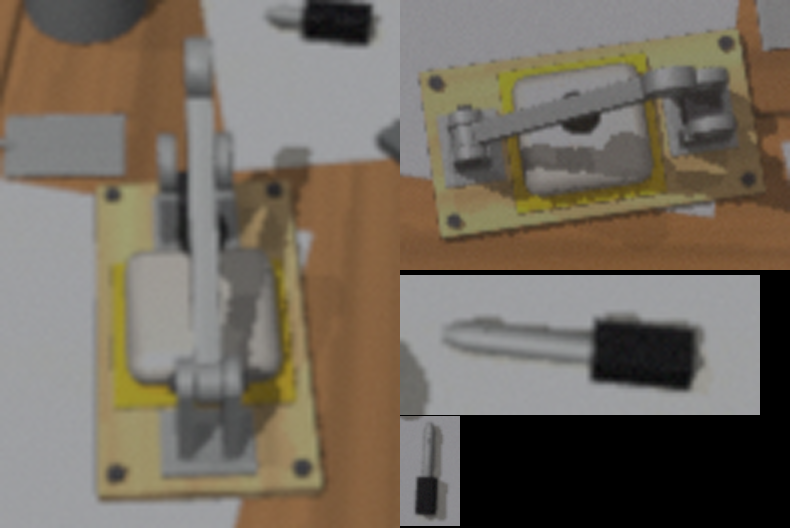

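The crop shows the hinge at the near (+y) end, the yoke with open ears at the −y end, and the bar raised. The long pin lies flat with its nose towards +x. The next step is turning these into coordinates.

Run:
```python
from h import *
S=load("side","0");T=load("top","0")
tc=[(246.3,199.3),(353.3,185),(361.7,238.3),(253.7,254.3)]
sc=[(264.2,254.2),(264.2,176.2),(312.5,175.7),(320.5,252)]
P={}
for n,d,c in(("T",T,tc),("S",S,sc)):
    p=np.array([onplane(d,u,.012)[:2] for u in c]);P[n]=p
    # order: (+x,+y),(+x,-y),(-x,-y),(-x,+y)
    y=((p[0]+p[3])-(p[1]+p[2]))/2; x=((p[0]+p[1])-(p[2]+p[3]))/2
    print(n,p.round(3).tolist(),"c",p.mean(0).round(4),"len",np.linalg.norm(y).round(3),np.linalg.norm(x).round(3),"yaw",np.arctan2(-y[0],y[1]).round(4),np.arctan2(x[1],x[0]).round(4))
# refine with yellow/wood color minAreaRect not done; eye & pin
print("eye",tri(S,(290,147),T,(330,202)))
print("nose S",onplane(S,(280.75,329.5),.013).round(4),"T",onplane(T,(167,224.7),.013).round(4))
print("hand S",onplane(S,(330.3,334.5),.022).round(4),"T",onplane(T,(165.4,266.4),.025).round(4))
# candidate overlay
c=(P["T"].mean(0)+P["S"].mean(0))/2
yv=sum(((p[0]+p[3])-(p[1]+p[2])) for p in P.values());yaw=np.arctan2(-yv[0],yv[1]);print(c,yaw)
R=np.array([[np.cos(yaw),-np.sin(yaw)],[np.sin(yaw),np.cos(yaw)]])
L=lambda x,y,z:[*(c+R@[x,y]),z]
print("yoke",L(0,-.09,.075),"hinge",L(0,.1,.075))
pts={"base":[L(a,b,.012) for a,b in((.07,.135),(.07,-.135),(-.07,-.135),(-.07,.135))],
"ears":[L(a,-.09,.095) for a in(-.025,-.013,.013,.025)],"hinge":[L(a,.1,.075) for a in(-.02,.02)]}
for th in(.3,.4,.5,.6,.7): pts[f"eye{th}"]=[L(0,.1-.19*np.cos(th),.075+.19*np.sin(th))]
ims=[]
for d,(r0,r1,c0,c1),f in((S,(125,265,240,340),4),(T,(170,265,240,370),3)):
    im=cv2.resize(d["color"][r0:r1,c0:c1],None,fx=f,fy=f,interpolation=2)[:,:,::-1].copy()
    for k,v in pts.items():
        for q in proj(d,v):
            cv2.circle(im,tuple(int(z) for z in ((q-[c0,r0]+.5)*f)),2,(0,0,255) if k[0]!='e' or k=="ears" else (0,255,0),-1)
    ims.append(im)
o=np.zeros((560,790,3),np.uint8);o[:,:400]=ims[0];o[:285,400:]=ims[1];cv2.imwrite("pics/c2.png",o)
```

```text
T [[0.615, 0.132], [0.648, -0.137], [0.513, -0.152], [0.478, 0.114]] c [ 0.5633 -0.0107] len 0.27 0.137 yaw 0.1262 0.1214
S [[0.617, 0.135], [0.65, -0.134], [0.511, -0.148], [0.479, 0.117]] c [ 0.5642 -0.0076] len 0.269 0.139 yaw 0.1234 0.1174
eye (array([ 0.57009001, -0.05860952,  0.19473991]), np.float64(0.0009296999175935881))
nose S [0.5567 0.3277 0.013 ] T [0.5538 0.3292 0.013 ]
hand S [0.4505 0.3337 0.022 ] T [0.4499 0.3281 0.025 ]
[ 0.56378619 -0.00915577] 0.1247979301265306
yoke [np.float64(0.5749888704726056), np.float64(-0.09845582080225503), 0.075] hinge [np.float64(0.5513387653316182), np.float64(0.09006651879393246), 0.075]
```

View pics/c2.png

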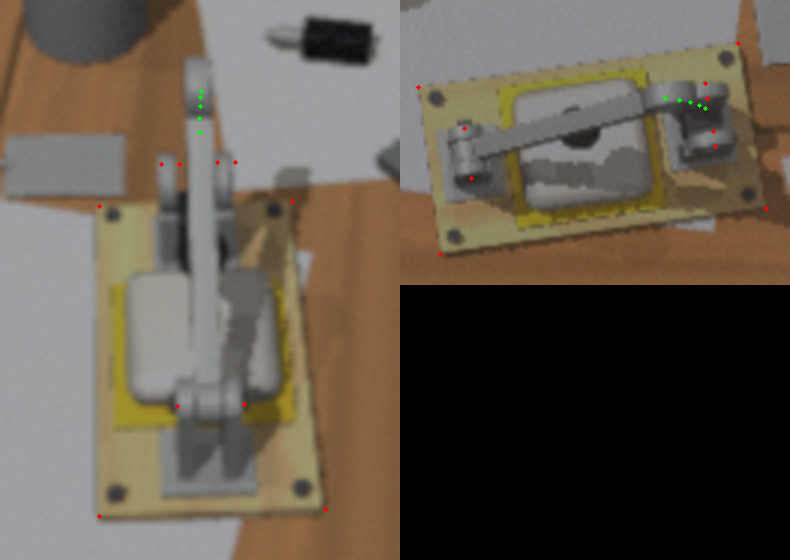

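Jig pose: yoke about (0.575, −0.0985), yaw 0.125. Bar angle is about 0.68. Pin grip is about (0.450, 0.331), yaw −0.02. The red and green overlay marks land on the base corners, the ears and the bar line. First move is to the bar with fingers closed.

```bash
cat >> h.py <<'E'
def delta(xyz,yaw,roll=np.pi,pitch=0):
    from scipy.spatial.transform import Rotation as Ro
    s=bot.get_state();A=Ro.from_euler("xyz",s["tool_rot"]);B=Ro.from_euler("xyz",[roll,pitch,yaw])
    print("t",round(s["time"],2),"pos",s["ee_pos"].round(4),"rot",s["tool_rot"].round(3),"F",s["wrist_force"].round(1),"w",round(s["gripper_width"]*95.1,1))
    print("now-frame shift",(A.inv().apply(np.array(xyz)-s["ee_pos"])).round(4),"turn",(A.inv()*B).as_rotvec().round(4),"target-frame shift",(B.inv().apply(np.array(xyz)-s["ee_pos"])).round(4))
E
python3 -m pendant '[0,0,-0.01,0,0,-0.105,0, 0,0,-0.01,0,0,-0.105,0, 0,0,-0.01,0,0,-0.105,0, 0,0,-0.01,0,0,-0.105,0, -0.0165,-0.037,0,0,0,0,0, -0.0165,-0.037,0,0,0,0,0, -0.0165,-0.037,0,0,0,0,0, -0.0165,-0.037,0,0,0,0,0, -0.0165,-0.037,0,0,0,0,0, -0.0165,-0.037,0,0,0,0,0]' 20
python3 -c "
from h import *
delta([.5675,-.0389,.25],3.267)"
```

```text
time: 0.93
ee_pos: [0.3101, 0.3901, 0.2518]
tool_rot: [-3.136, -0.005, -2.983]
wrist_force: [0.7, 0.3, 0.2]
gripper_width: 0.353
t 0.93 pos [0.3101 0.3901 0.2518] rot [-3.136 -0.005 -2.983] F [0.7 0.3 0.2] w 33.6
now-frame shift [-0.1863 -0.4643  0.0035] turn [-0.0059 -0.0049  0.0336] target-frame shift [-0.2018 -0.4578  0.0018]
```

```bash
python3 -m pendant '[-0.0165,-0.038,0,0,0,0.01,0, -0.0165,-0.038,0,0,0,0.01,0, -0.0165,-0.038,0,0,0,0.01,0, -0.0165,-0.038,0,0,0,0,0, -0.0165,-0.038,0,0,0,0,0, -0.0165,-0.038,0,0,0,0,0, -0.0165,-0.038,0,0,0,0,0, -0.0165,-0.038,0,0,0,0,0, -0.0165,-0.038,0,0,0,0,0, -0.0165,-0.038,0,0,0,0,0]'
python3 -c "
from h import *
delta([.5675,-.0389,.25],3.267)"
```

```text
time: 1.77
ee_pos: [0.5213, 0.0305, 0.2527]
tool_rot: [-3.136, -0.006, -3.013]
wrist_force: [2.1, -0.2, -0.0]
gripper_width: 0.006
t 1.77 pos [0.5213 0.0305 0.2527] rot [-3.136 -0.006 -3.013] F [ 2.1 -0.2 -0. ] w 0.6
now-frame shift [-0.037  -0.0748  0.0029] turn [-0.006  -0.0061  0.0029] target-frame shift [-0.0372 -0.0747  0.0027]
```

```bash
python3 -m pendant '[-0.012,-0.025,0,0,0,0,0, -0.012,-0.025,0,0,0,0,0, -0.012,-0.025,0.001,0,0,0,0, 0,0,0.01,0,0,0,0, 0,0,0.01,0,0,0,0, 0,0,0.01,0,0,0,0, 0,0,0.01,0,0,0,0, 0,0,0.01,0,0,0,0, 0,0,0.01,0,0,0,0, 0,0,0.01,0,0,0,0]'
python3 - <<'E'
from h import *
delta([.5675,-.0389,.085],3.267)
d=grab("side","1");e=grab("top","1")
o=np.zeros((560,790,3),np.uint8)
o[:,:400]=cv2.resize(d["color"][125:265,240:340],None,fx=4,fy=4);o[:285,400:]=cv2.resize(e["color"][170:265,240:370],None,fx=3,fy=3)
cv2.imwrite("pics/c3.png",o[:,:,::-1])
E
```

```text
time: 2.6
ee_pos: [0.569, -0.0486, 0.1761]
tool_rot: [-3.134, -0.005, -3.018]
wrist_force: [-0.1, 1.0, 2.1]
gripper_width: 0.002
t 2.6 pos [ 0.569  -0.0486  0.1761] rot [-3.134 -0.005 -3.018] F [-0.1  1.   2.1] w 0.2
now-frame shift [-0.0002  0.0105  0.091 ] turn [-0.0077 -0.0054 -0.0022] target-frame shift [0.0003 0.0098 0.0911]
```

View pics/c3.png

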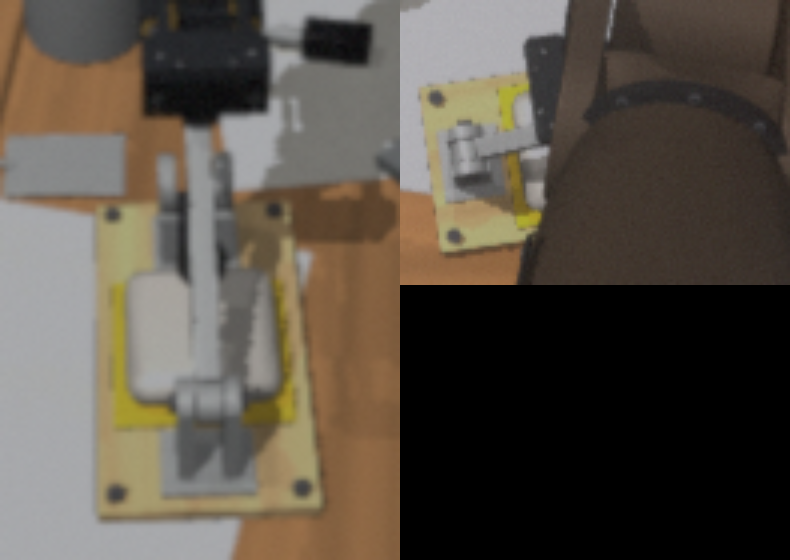

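The side crop shows the shut fingers on the bar just short of the eye, bar centred under them, and the force reading is 2 N. I'll push it down.

```bash
python3 -m pendant '[0,0.002,0.01,0,0,0,0, 0,0.002,0.01,0,0,0,0, 0,0.002,0.01,0,0,0,0, 0,0.002,0.01,0,0,0,0, 0,0.002,0.01,0,0,0,0, 0,0,0.01,0,0,0,0, 0,0,0.01,0,0,0,0, 0,0,0.008,0,0,0,0, 0,0,0.005,0,0,0,0, 0,0,0.003,0,0,0,0]'
python3 -c "
from h import *
delta([.5675,-.0389,.083],3.267)"
```

```text
time: 3.53
ee_pos: [0.5671, -0.0365, 0.0827]
tool_rot: [-3.132, -0.004, -3.015]
wrist_force: [-10.8, 2.7, 56.8]
gripper_width: 0.003
t 3.53 pos [ 0.5671 -0.0365  0.0827] rot [-3.132 -0.004 -3.015] F [-10.8   2.7  56.8] w 0.3
now-frame shift [-0.0001 -0.0024 -0.0003] turn [-0.0092 -0.0035  0.0015] target-frame shift [-0.0001 -0.0024 -0.0003]
```

Bar is on its stop (tip z 82.7 mm, force rising to 57 N). I'll lift, then go over to the pin.

```bash
python3 -m pendant '[0,0,-0.02,0,0,0,0, 0,0,-0.03,0,0,0,0.04, 0,0,-0.03,0.004,0,0.075,0.08, 0.012,0.039,0,0.004,0,0.075,0.08, 0.012,0.039,0,0,0,0,0.08, 0.012,0.039,0,0,0,0,0.08, 0.012,0.039,0,0,0,0,0.08, 0.012,0.039,0,0,0,0,0.08, 0.012,0.039,0,0,0,0,0.08, 0.012,0.039,0,0,0,0,0.08]' 40
python3 - <<'E'
from h import *
delta([.458,.331,.15],3.12)
E
```

```text
time: 4.37
ee_pos: [0.4882, 0.2405, 0.1603]
tool_rot: [-3.126, -0.003, 3.097]
wrist_force: [0.1, 0.3, -0.2]
gripper_width: 0.574
t 4.37 pos [0.4882 0.2405 0.1603] rot [-3.126e+00 -3.000e-03  3.097e+00] F [ 0.1  0.3 -0.2] w 54.6
now-frame shift [0.0342 0.0892 0.009 ] turn [-0.0153 -0.003  -0.0234] target-frame shift [0.0322 0.0898 0.0103]
```

```bash
python3 -m pendant '[0.011,0.03,0,-0.005,-0.001,-0.008,0.08, 0.011,0.03,0,-0.005,-0.001,-0.008,0.08, 0.011,0.03,0.01,-0.005,-0.001,-0.008,0.08, 0,0,0.015,0,0,0,0.08, 0,0,0.015,0,0,0,0.08, 0,0,0.015,0,0,0,0.08, 0,0,0.015,0,0,0,0.08, 0,0,0.01,0,0,0,0.08, 0,0,0,0,0,0,0.08, 0,0,0,0,0,0,0.08]'
python3 - <<'E'
from h import *
delta([.458,.331,.004],3.12)
d=grab("side","2");e=grab("top","2")
o=np.zeros((560,800,3),np.uint8)
o[:,:400]=cv2.resize(d["color"][125:265,240:340],None,fx=4,fy=4);o[:280,400:]=cv2.resize(d["color"][280:378,240:380],(400,280));o[280:,400:]=cv2.resize(e["color"][190:300,230:370][:,:],(400,280))
cv2.imwrite("pics/c4.png",o[:,:,::-1])
E
```

```text
time: 5.2
ee_pos: [0.451, 0.3455, 0.0747]
tool_rot: [3.139, -0.002, 3.131]
wrist_force: [-0.4, 0.3, -0.4]
gripper_width: 0.84
t 5.2 pos [0.451  0.3455 0.0747] rot [ 3.139e+00 -2.000e-03  3.131e+00] F [-0.4  0.3 -0.4] w 79.9
now-frame shift [-0.0073 -0.0147  0.0706] turn [ 0.0025 -0.002   0.0112] target-frame shift [-0.0073 -0.0144  0.0707]
```

View pics/c4.png

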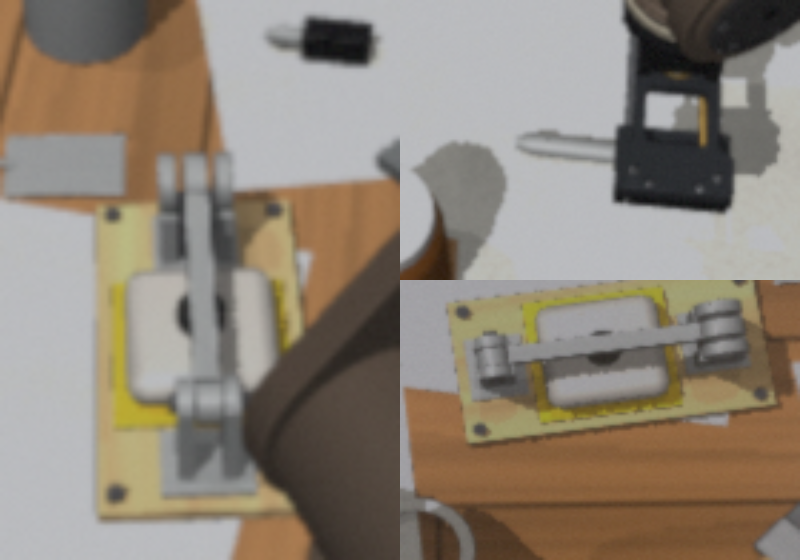

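The bar is level with its eye between the ears. The gripper sits over the pin handle, 15 mm off in y. I'll correct that and descend.

```bash
python3 -m pendant '[-0.0025,-0.005,0,0,0,0.004,0.08, -0.0025,-0.005,0,0,0,0.004,0.08, -0.0025,-0.005,0,0,0,0.003,0.08, 0,0,0.012,0,0,0,0.07, 0,0,0.012,0,0,0,0.06, 0,0,0.012,0,0,0,0.06, 0,0,0.01,0,0,0,0.06, 0,0,0.008,0,0,0,0.06, 0,0,0.004,0,0,0,0.06, 0,0,0,0,0,0,0.06]'
python3 - <<'E'
from h import *
delta([.458,.331,.004],3.12)
E
```

```text
time: 6.13
ee_pos: [0.464, 0.3272, 0.02]
tool_rot: [3.134, 0.008, 3.115]
wrist_force: [-0.3, 0.3, -0.4]
gripper_width: 0.631
t 6.13 pos [0.464  0.3272 0.02  ] rot [3.134 0.008 3.115] F [-0.3  0.3 -0.4] w 60.0
now-frame shift [0.0062 0.0035 0.016 ] turn [ 0.008   0.0077 -0.0054] target-frame shift [0.0061 0.0037 0.016 ]
```

```bash
python3 -m pendant '[0.003,0.0015,0.006,0.004,0.004,-0.002,0.06, 0.003,0.0015,0.006,0.003,0.003,-0.002,0.06, 0,0,0.002,0,0,0,0.06, 0,0,0,0,0,0,0.06, 0,0,0,0,0,0,0.02, 0,0,0,0,0,0,0.02, 0,0,0,0,0,0,0.02, 0,0,0,0,0,0,0.02, 0,0,0,0,0,0,0.02, 0,0,0,0,0,0,0.02]' 50
python3 - <<'E'
from h import *
delta([.458,.331,.004],3.12)
E
```

```text
time: 6.97
ee_pos: [0.4582, 0.3314, 0.0062]
tool_rot: [3.14, 0.002, 3.12]
wrist_force: [-0.3, 0.7, -1.9]
gripper_width: 0.269
t 6.97 pos [0.4582 0.3314 0.0062] rot [3.14e+00 2.00e-03 3.12e+00] F [-0.3  0.7 -1.9] w 25.6
now-frame shift [ 0.0002 -0.0004  0.0022] turn [ 0.0015  0.0021 -0.0004] target-frame shift [ 0.0002 -0.0004  0.0022]
```

```bash
python3 -m pendant '[0,0,-0.01,0,0,0,0.02, 0,0,-0.035,0,0,0,0.02, 0,0,-0.035,0,0,0,0.02, 0,0,-0.035,0,0,-0.03,0.02, 0,0,-0.025,0,0,-0.05,0.02, 0,-0.02,-0.01,0,0,-0.05,0.02, 0.0065,-0.035,0,0,0,0,0.02, 0.0075,-0.04,0,0,0,0,0.02, 0.0075,-0.04,0,0,0,0,0.02, 0.0075,-0.04,0,0,0,0,0.02]'
python3 - <<'E'
from h import *
delta([.434,-.116,.15],3.267)
E
```

```text
time: 7.8
ee_pos: [0.4462, 0.1532, 0.1685]
tool_rot: [3.141, 0.005, -3.018]
wrist_force: [0.7, -1.0, -2.3]
gripper_width: 0.269
t 7.8 pos [0.4462 0.1532 0.1685] rot [ 3.141  0.005 -3.018] F [ 0.7 -1.  -2.3] w 25.6
now-frame shift [ 0.0454 -0.2657  0.018 ] turn [ 0.0011  0.0047 -0.0017] target-frame shift [ 0.0457 -0.2656  0.0185]
```

```bash
python3 -m pendant '[0.0068,-0.039,0,0,0.002,0,0.02, 0.0068,-0.039,0,0,0.002,0,0.02, 0.0068,-0.039,0.003,0,0,0,0.02, 0.0068,-0.039,0.003,0,0,0,0.02, 0.0068,-0.039,0.003,0,0,0,0.02, 0.006,-0.035,0.003,0,0,0,0.02, 0.003,-0.02,0.003,0,0,0,0.02, 0.001,-0.008,0.003,0,0,0,0.02, 0,0,0,0,0,0,0.02, 0,0,0,0,0,0,0.02]'
python3 - <<'E'
from h import *
delta([.434,-.116,.0682],3.267)
E
```

```text
time: 8.63
ee_pos: [0.4285, -0.1261, 0.1559]
tool_rot: [-3.14, 0.006, -3.025]
wrist_force: [0.1, 0.2, -2.1]
gripper_width: 0.267
t 8.63 pos [ 0.4285 -0.1261  0.1559] rot [-3.14   0.006 -3.025] F [ 0.1  0.2 -2.1] w 25.4
now-frame shift [-0.0061  0.0094  0.0878] turn [-0.0012  0.0057 -0.0084] target-frame shift [-0.0067  0.0093  0.0877]
```

Next I'll descend to hole height and measure the pin against the ear in both views.

```bash
python3 -m pendant '[-0.001,0.003,0.012,0,0.002,-0.003,0.02, -0.001,0.003,0.014,0,0.002,-0.003,0.02, -0.001,0.002,0.014,0,0.001,-0.002,0.02, 0,0,0.014,0,0,0,0.02, 0,0,0.014,0,0,0,0.02, 0,0,0.01,0,0,0,0.02, 0,0,0.005,0,0,0,0.02, 0,0,0.002,0,0,0,0.02, 0,0,0,0,0,0,0.02, 0,0,0,0,0,0,0.02]'
python3 - <<'E'
from h import *
delta([.434,-.116,.0682],3.267)
d=grab("side","3");e=grab("top","3")
o=np.zeros((560,800,3),np.uint8)
o[:480,:400]=cv2.resize(d["color"][140:236,270:350],None,fx=5,fy=5,interpolation=2);o[:400,400:]=cv2.resize(e["color"][180:280,300:400],(400,400),interpolation=2)
cv2.imwrite("pics/c5.png",o[:,:,::-1])
E
```

```text
time: 9.47
ee_pos: [0.4326, -0.1052, 0.0715]
tool_rot: [-3.14, 0.004, -3.003]
wrist_force: [0.5, -1.3, -3.3]
gripper_width: 0.273
t 9.47 pos [ 0.4326 -0.1052  0.0715] rot [-3.14   0.004 -3.003] F [ 0.5 -1.3 -3.3] w 26.0
now-frame shift [ 0.0001 -0.0109  0.0034] turn [-0.0019  0.0036  0.0136] target-frame shift [-0.0001 -0.0109  0.0033]
```

View pics/c5.png

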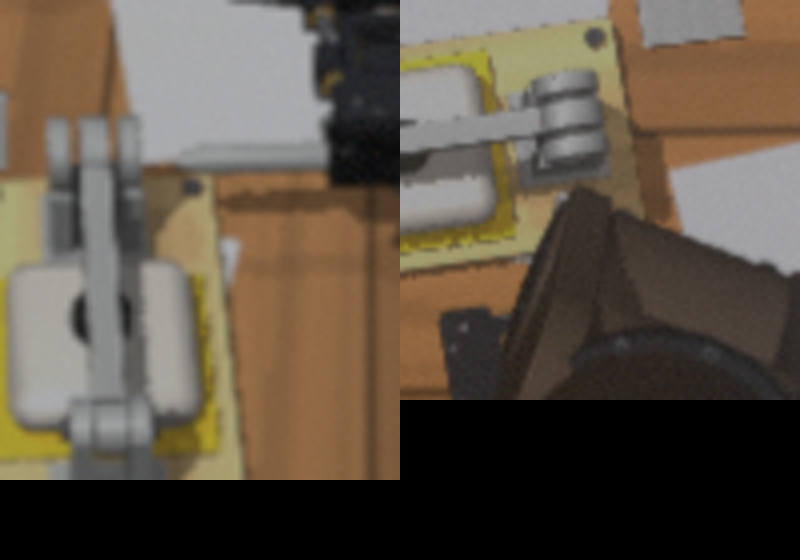

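Side crop: ear tops at about (288.9, 163.5) full-frame, shank level at row about 171 over columns 306–335, nose about 20 px short of the ear. The top view of the pin is blocked by the arm. I'll work out the relative y offset from the side view.

Run:
```python
from h import *
S=load("side","3");T=load("top","3")
g=S["color"].astype(int)
for c in(312,318,324,330): print(c,[tuple(g[r,c]) for r in range(166,178)] if c==318 else g[166:178,c,2])
print("col290 rows160-170",g[159:170,284,1],g[159:170,289,1],g[159:170,296,1])
yk=np.array([.575,-.0985,.075]);u=np.array([.9922,.1247,0]);n=np.array([-.1247,.9922,0])
for a in(-.019,0,.019):
    print("ear top sil pred",a,proj(S,yk+a*u-.0138*n+np.array([0,0,.0144])).round(1))
print("yoke T",proj(T,yk+[0,0,.0]).round(1),"edges T",proj(T,[yk+.02*n,yk-.02*n,yk+.025*u+[0,0,.02],yk-.025*u+[0,0,.02]]).round(1).tolist())
print("meas centre T z.08",onplane(T,(342.75,209.5),.08).round(4))
s=bot.get_state()["ee_pos"];z=s[2]+.0068
A=np.array([s[0],s[1],z]);yaw=-3.003+np.pi;v=np.array([np.cos(yaw),np.sin(yaw),0])
print("pin pred",proj(S,[A+v*k for k in(.02,.04,.06,.08,.099)]).round(1).tolist())
print(onplane(S,(306,171.5),z).round(4),onplane(S,(333,171),z).round(4))
```

```text
312 [173 172 162 148 152 152 132 105  82  80  86  81]
318 [(np.int64(168), np.int64(169), np.int64(173)), (np.int64(167), np.int64(169), np.int64(172)), (np.int64(159), np.int64(159), np.int64(161)), (np.int64(141), np.int64(142), np.int64(143)), (np.int64(148), np.int64(150), np.int64(150)), (np.int64(147), np.int64(148), np.int64(149)), (np.int64(126), np.int64(127), np.int64(128)), (np.int64(100), np.int64(100), np.int64(100)), (np.int64(109), np.int64(90), np.int64(75)), (np.int64(140), np.int64(102), np.int64(68)), (np.int64(143), np.int64(105), np.int64(68)), (np.int64(133), np.int64(97), np.int64(64))]
324 [172 171 159 141 146 144 122  96  72  69  69  63]
330 [172 168 154 141 145 138 119  91  67  65  67  61]
col290 rows160-170 [ 99  99  98  98  96  99 106 106 108 104 103] [ 97  95  93  92 104 129 140 145 148 152 151] [159 155 154 139 122 133 138 145 147 148 148]
ear top sil pred -0.019 [[295.9 163.2]]
ear top sil pred 0 [[288.9 163.3]]
ear top sil pred 0.019 [[281.9 163.5]]
yoke T [[342.1 209.4]] edges T [[333.7, 210.6], [350.4, 208.3], [341.4, 197.5], [344.8, 218.5]]
meas centre T z.08 [ 0.5739 -0.0995  0.08  ]
pin pred [[334.6, 171.4], [327.2, 171.7], [319.8, 172.0], [312.4, 172.2], [305.3, 172.5]]
[ 0.5292 -0.0959  0.0785] [ 0.4567 -0.104   0.0785]
```

The pin is held about 11 mm off in y and 3 mm high. The side view puts the yoke slightly further towards +y than the top view does, so I'll aim at y = −0.0965, between them. Then I'll align and settle.

```bash
python3 -m pendant '[0,-0.003,0.001,0,0.001,0.005,0.02, 0,-0.003,0.001,0,0.001,0.004,0.02, 0,-0.002,0.001,0,0.001,0.003,0.02, 0,0,0,0,0,0,0.02, 0,0,0,0,0,0,0.02, 0,0,0,0,0,0,0.02, 0,0,0,0,0,0,0.02, 0,0,0,0,0,0,0.02, 0,0,0,0,0,0,0.02, 0,0,0,0,0,0,0.02]'
python3 - <<'E'
from h import *
delta([.434,-.1142,.0682],3.267)
E
```

```text
time: 10.4
ee_pos: [0.4344, -0.1152, 0.0698]
tool_rot: [-3.138, 0.003, -3.018]
wrist_force: [-0.9, 0.3, -2.4]
gripper_width: 0.268
t 10.4 pos [ 0.4344 -0.1152  0.0698] rot [-3.138e+00  3.000e-03 -3.018e+00] F [-0.9  0.3 -2.4] w 25.5
now-frame shift [0.0003 0.001  0.0016] turn [-0.0036  0.0031 -0.0016] target-frame shift [0.0003 0.001  0.0016]
```

```bash
python3 -m pendant '[-0.004,0.0005,0.0008,0,0.001,0,0.02, -0.004,0.0005,0.0008,0,0.001,0,0.02, -0.004,0,0,0,0,0,0.02, -0.004,0,0,0,0,0,0.02, -0.004,0,0,0,0,0,0.02, -0.003,0,0,0,0,0,0.02, -0.002,0,0,0,0,0,0.02, 0,0,0,0,0,0,0.02, 0,0,0,0,0,0,0.02, 0,0,0,0,0,0,0.02]'
python3 - <<'E'
from h import *
delta([.4588,-.1111,.0682],3.267)
d=grab("side","4")
cv2.imwrite("pics/c6.png",cv2.resize(d["color"][145:205,270:350],None,fx=8,fy=8,interpolation=2)[:,:,::-1])
E
```

```text
time: 11.23
ee_pos: [0.4623, -0.1103, 0.0679]
tool_rot: [-3.138, 0.001, -3.017]
wrist_force: [-0.9, 0.3, -2.5]
gripper_width: 0.271
t 11.23 pos [ 0.4623 -0.1103  0.0679] rot [-3.138e+00  1.000e-03 -3.017e+00] F [-0.9  0.3 -2.5] w 25.8
now-frame shift [ 0.0036 -0.0004 -0.0003] turn [-0.0036  0.001  -0.0008] target-frame shift [ 0.0036 -0.0003 -0.0003]
```

View pics/c6.png

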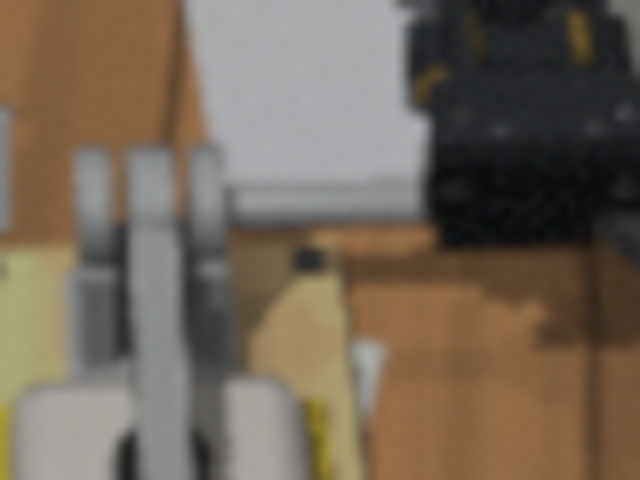

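The shank now disappears into the near ear at about (298,170) with no contact force, so I'll keep advancing in steps.

```bash
python3 -m pendant '[-0.003,0,0,0,0,0,0.02, -0.003,0,0,0,0,0,0.02, -0.003,0,0,0,0,0,0.02, -0.003,0,0,0,0,0,0.02, -0.003,0,0,0,0,0,0.02, 0,0,0,0,0,0,0.02, 0,0,0,0,0,0,0.02, 0,0,0,0,0,0,0.02, 0,0,0,0,0,0,0.02, 0,0,0,0,0,0,0.02]'
python3 - <<'E'
from h import *
delta([.575-.044*.9922,-.0965-.044*.1247,.0682],3.267);print(bot.get_state()["moment"].round(2))
E
```

```text
time: 12.12
ee_pos: [0.4785, -0.1083, 0.0679]
tool_rot: [-3.138, 0.001, -3.017]
wrist_force: [-0.2, 0.9, -2.3]
gripper_width: 0.269
t 12.12 pos [ 0.4785 -0.1083  0.0679] rot [-3.138e+00  1.000e-03 -3.017e+00] F [-0.2  0.9 -2.3] w 25.6
now-frame shift [-0.0532 -0.0003 -0.0002] turn [-0.0035  0.0008 -0.0011] target-frame shift [-0.0532 -0.0004 -0.0003]
[0.05 0.05 0.02]
```

```bash
python3 -m pendant '[-0.003,0,0,0,0,0,0.02, -0.003,0,0,0,0,0,0.02, -0.003,0,0,0,0,0,0.02, -0.003,0,0,0,0,0,0.02, -0.003,0,0,0,0,0,0.02, -0.003,0,0,0,0,0,0.02, -0.003,0,0,0,0,0,0.02, -0.003,0,0,0,0,0,0.02, 0,0,0,0,0,0,0.02, 0,0,0,0,0,0,0.02]'
python3 - <<'E'
from h import *
delta([.575-.044*.9922,-.0965-.044*.1247,.0682],3.267);print(bot.get_state()["moment"].round(2))
E
```

```text
time: 12.95
ee_pos: [0.5052, -0.105, 0.0679]
tool_rot: [-3.138, 0.001, -3.017]
wrist_force: [-0.2, -0.0, -1.6]
gripper_width: 0.27
t 12.95 pos [ 0.5052 -0.105   0.0679] rot [-3.138e+00  1.000e-03 -3.017e+00] F [-0.2 -0.  -1.6] w 25.7
now-frame shift [-0.0263 -0.0003 -0.0003] turn [-0.0035  0.0008 -0.0011] target-frame shift [-0.0263 -0.0003 -0.0003]
[ 0.    0.01 -0.02]
```

```bash
python3 -m pendant '[-0.003,0,0,0,0,0,0.02, -0.003,0,0,0,0,0,0.02, -0.003,0,0,0,0,0,0.02, -0.003,0,0,0,0,0,0.02, -0.003,0,0,0,0,0,0.02, -0.003,0,0,0,0,0,0.02, -0.002,0,0,0,0,0,0.02, -0.001,0,0,0,0,0,0.02, 0,0,0,0,0,0,0.02, 0,0,0,0,0,0,0.02]'
python3 - <<'E'
from h import *
delta([.575-.044*.9922,-.0965-.044*.1247,.0682],3.267);print(bot.get_state()["moment"].round(2))
E
```

```text
time: 13.78
ee_pos: [0.5282, -0.102, 0.0678]
tool_rot: [-3.138, 0.001, -3.017]
wrist_force: [-0.5, -0.6, -2.4]
gripper_width: 0.269
t 13.78 pos [ 0.5282 -0.102   0.0678] rot [-3.138e+00  1.000e-03 -3.017e+00] F [-0.5 -0.6 -2.4] w 25.6
now-frame shift [-0.0031 -0.0003 -0.0004] turn [-0.0034  0.0006 -0.0011] target-frame shift [-0.0031 -0.0003 -0.0004]
[-0.01  0.09 -0.02]
```

```bash
python3 -m pendant '[-0.001,0,0,0,0,0,0.02, -0.001,0,0,0,0,0,0.02, -0.001,0,0,0,0,0,0.02, -0.001,0,0,0,0,0,0.02, -0.001,0,0,0,0,0,0.02, -0.001,0,0,0,0,0,0.02, 0,0,0,0,0,0,0.02, 0,0,0,0,0,0,0.02, 0,0,0,0,0,0,0.02, 0,0,0,0,0,0,0.02]'
python3 - <<'E'
from h import *
delta([.575-.044*.9922,-.0965-.044*.1247,.0682],3.267);print(bot.get_state()["moment"].round(2))
E
```

```text
time: 14.62
ee_pos: [0.5327, -0.1015, 0.0677]
tool_rot: [-3.139, -0.004, -3.017]
wrist_force: [-1.9, -0.9, -2.0]
gripper_width: 0.272
t 14.62 pos [ 0.5327 -0.1015  0.0677] rot [-3.139 -0.004 -3.017] F [-1.9 -0.9 -2. ] w 25.9
now-frame shift [ 0.0014 -0.0003 -0.0005] turn [-0.0026 -0.0036 -0.001 ] target-frame shift [ 0.0014 -0.0003 -0.0005]
[-0.12  0.19 -0.06]
```

```bash
python3 -m pendant '[-0.001,0,0,0,0,0,0.02, -0.001,0,0,0,0,0,0.02, -0.001,0,0,0,0,0,0.02, -0.001,0,0,0,0,0,0.02, -0.001,0,0,0,0,0,0.02, -0.0015,0,0,0,0,0,0.02, -0.0015,0,0,0,0,0,0.02, -0.0015,0,0,0,0,0,0.02, -0.0015,0,0,0,0,0,0.02, -0.0015,0,0,0,0,0,0.02]'
python3 - <<'E'
from h import *
delta([.575-.044*.9922,-.0965-.044*.1247,.0682],3.267);print(bot.get_state()["moment"].round(2))
d=grab("side","5");e=grab("top","5")
o=np.zeros((480,800,3),np.uint8)
o[:,:480]=cv2.resize(d["color"][145:205,265:325],None,fx=8,fy=8,interpolation=2);o[:320,480:]=cv2.resize(e["color"][180:240,310:370],(320,320),interpolation=2)
cv2.imwrite("pics/c7.png",o[:,:,::-1])
E
```

```text
time: 15.45
ee_pos: [0.5325, -0.1014, 0.0679]
tool_rot: [3.139, -0.031, -3.017]
wrist_force: [-11.0, -4.5, 4.7]
gripper_width: 0.27
t 15.45 pos [ 0.5325 -0.1014  0.0679] rot [ 3.139 -0.031 -3.017] F [-11.   -4.5   4.7] w 25.7
now-frame shift [ 0.0012 -0.0005 -0.0002] turn [ 0.0022 -0.0308 -0.0006] target-frame shift [ 0.0012 -0.0005 -0.0003]
[-0.73  1.24 -0.14]
```

View pics/c7.png

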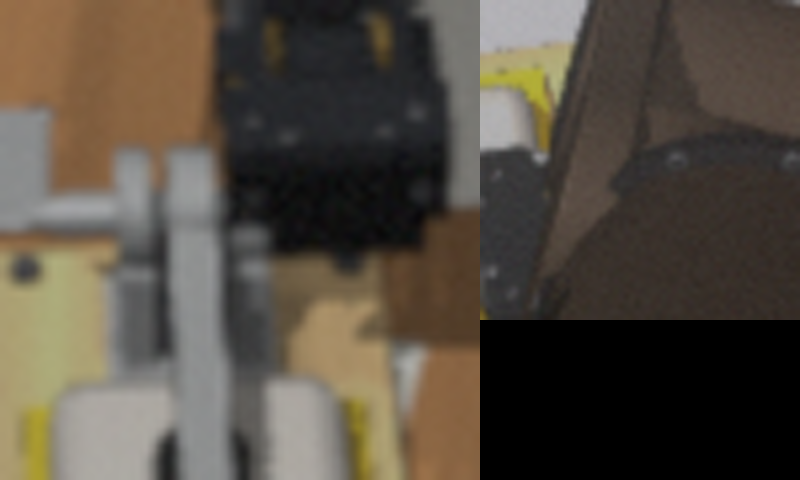

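The nose is out about 30 mm beyond the far ear (crop columns 30–115) and axial force builds at a fixed position, so the handle is against the ear. I'll take out the small tilt and release.

```bash
python3 -m pendant '[0,0,0,0,-0.01,0,0.02, 0,0,0,0,-0.01,0,0.02, 0,0,0,0,-0.01,0,0.02, 0,0,0,0,0,0,0.02, 0,0,0,0,0,0,0.027, 0,0,0,0,0,0,0.03, 0,0,0,0,0,0,0.035, 0,0,0,0,0,0,0.045, 0,0,0,0,0,0,0.05, 0,0,0,0,0,0,0.05]'
python3 - <<'E'
from h import *
delta([.575-.044*.9922,-.0965-.044*.1247,.0682],3.267)
E
python3 -m pendant '[0,0,0,0,0,0,0.05, 0,0,-0.005,0,0,0,0.05, 0,0,-0.01,0,0,0,0.05, 0,0,-0.02,0,0,0,0.05, 0,0,-0.03,0,0,0,0.05, 0,0,-0.03,0,0,0,0.05, 0,0,-0.03,0,0,0,0.05, 0,0.03,-0.02,0,0,0,0.05, 0,0.04,-0.01,0,0,0,0.05, 0,0.04,0,0,0,0,0.05]'
```

```text
time: 16.38
ee_pos: [0.5338, -0.1015, 0.0687]
tool_rot: [3.14, 0.004, -3.017]
wrist_force: [-0.1, -0.1, 1.1]
gripper_width: 0.502
t 16.38 pos [ 0.5338 -0.1015  0.0687] rot [ 3.14   0.004 -3.017] F [-0.1 -0.1  1.1] w 47.8
now-frame shift [ 0.0025 -0.0002  0.0005] turn [ 0.0012  0.0042 -0.0007] target-frame shift [ 0.0025 -0.0002  0.0005]
time: 17.22
ee_pos: [0.5197, 0.0051, 0.237]
tool_rot: [3.14, 0.006, -3.025]
wrist_force: [0.6, 1.2, -0.1]
gripper_width: 0.526
```

```bash
python3 -m pendant '[0.01,0.04,0,0,0,0,0.05, 0.01,0.04,0,0,0,0,0.05, 0.01,0.04,0,0,0,0,0.05, 0.01,0.04,0,0,0,0,0.05, 0.01,0.04,0,0,0,0,0.05, 0.01,0.035,0,0,0,0,0.05, 0.005,0.02,0,0,0,0,0.05, 0,0,0,0,0,0,0.05, 0,0,0,0,0,0,0.05, 0,0,0,0,0,0,0.05]'
python3 - <<'E'
from h import *
d=grab("side","6");e=grab("top","6")
o=np.zeros((600,800,3),np.uint8)
o[:480,:400]=cv2.resize(d["color"][145:205,265:315],None,fx=8,fy=8,interpolation=2);o[:320,400:]=cv2.resize(e["color"][180:236,310:380],(400,320),interpolation=2)
o[330:600,400:760]=cv2.resize(e["color"],(360,270))
cv2.imwrite("pics/c8.png",o[:,:,::-1])
E
```

```text
time: 18.05
ee_pos: [0.4187, 0.2623, 0.2482]
tool_rot: [3.138, 0.02, -3.02]
wrist_force: [0.4, 0.3, -0.2]
gripper_width: 0.527
```

View pics/c8.png

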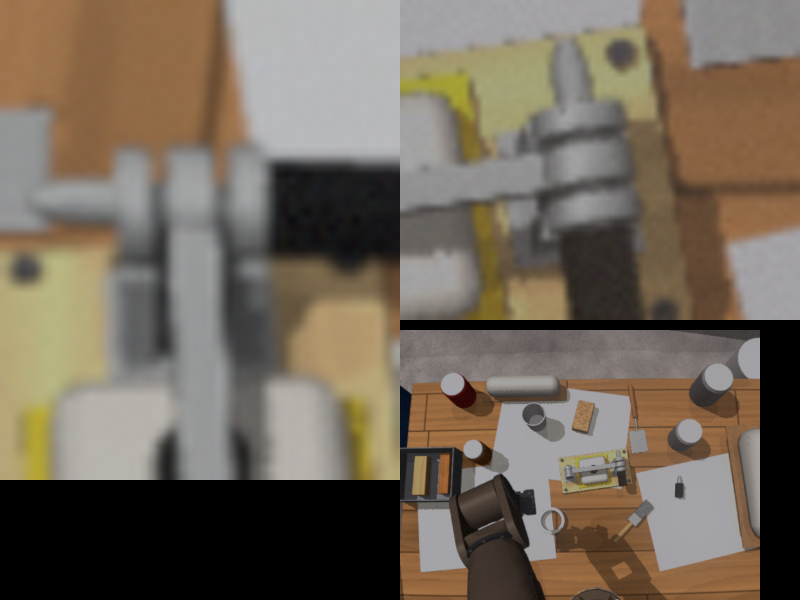

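The handle face meets the near ear in both views, the nose sticks out beyond the far ear, and the bar is level. Now a quick check that nothing else moved, then I'll hand in.

Run:
```python
from h import *
a=load("top","0")["color"];b=load("top","6")["color"]
f=lambda n,c,t:[ce.round(1).tolist() for st,ce in (lambda r:zip(r[2],r[3]))(cv2.connectedComponentsWithStats((c.max(2)<50).astype(np.uint8))) if 60<st[4]<800]
print(f("top",a,0));print(f("top",b,6))
df=cv2.absdiff(a,b).max(2)>60
for n,(r0,r1,c0,c1) in dict(stub=(215,265,420,450),brush=(260,335,325,400),tape=(270,325,212,262),block=(105,165,262,308),cup=(110,160,185,232),spat=(80,195,350,390),tin=(135,195,410,475),jar=(165,215,95,140)).items(): print(n,df[r0:r1,c0:c1].mean().round(3))
s=bot.get_state();print(s["time"],s["qd"].round(3));bot.sign_off()
```

```text
[[131.1, 196.8], [433.9, 248.7], [165.4, 266.4], [15.4, 407.9]]
[[101.9, 105.1], [132.5, 197.8], [44.6, 225.1], [344.3, 230.9], [38.3, 266.5]]
stub 0.0
brush 0.0
tape 0.0
block 0.0
cup 0.0
spat 0.0
tin 0.0
jar 0.0
18.15 [-0.01   0.006  0.003 -0.001 -0.004  0.002]
the job is handed in; nothing more can be done
```

The hold-down bar is folded down and locked with the long pin, and I handed the job in at 18.15 s of the 61 s allowed.

**What I did:**
- I pushed the bar down with the fingers shut until it met its stop.
- I then picked up the long pin by its handle and slid it through the near ear, the eye and the far ear. It went in without resistance until the handle met the ear, where the force rose to about 11 N.
- I let go and moved the arm clear.

**Last checks:**
- **Pin and bar:** in both views the bar is level with its eye between the ears. The handle is against the near ear, and the nose sticks out about 30 mm beyond the far ear, as expected for a fully seated pin.
- **Everything else:** comparing top views from before and after shows no change at the stub, brush, tape, block, cup, spatula, tin or jar.

**Checks that disagreed or ran high:**
- **Stub:** the dark-handle mask found the stub before but not after. The direct comparison there shows no change and the stub is visible in the last picture, so I put this down to a small brightness shift at the mask's threshold.
- **Bar stop:** the wrist force reached about 57 N when the fingertips pressed the bar on its stop. That is under the 120 N wrist limit but more than was needed. I took the 40 N limit to cover the arm and gripper body, not the fingertips.
- **Yoke position:** the two views disagreed on the yoke's y position by a few millimetres. I aimed between them, and the pin went in without side load.

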